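# Prime the lot coder with its bayonet ink cartridge

## Task

Prime the white lot coder: press its green vent button fully down and let it come up again, then take the blue ink cartridge by its grip bar, line its two lugs up with the yellow-marked slots of the socket and push it in against the spring until it is home. Keep it in and twist it a quarter turn clockwise (seen from above) against the return spring, so that the bar points at the red marks, and finish while still gripping it and holding it there, since it springs back and out if let go. Leave the bottle, the check weight, the label roll and the tape where they are.

Things in the scene. Friction and masses are not known exactly. Their poses are not given: they have to be found in the camera images.
- cartridge_grip (a point): Centre of the grip bar of the loose blue ink cartridge (about 80 g, 73 mm tall, stands upright on the table at the start). The bar is 36 mm long (x), 18 mm thick (y) and 46 mm high (23 mm below to 23 mm above this point); grasp it across the 18 mm. z up. The cartridge is the same after a half turn. The two lugs stick out along +x and -x, so under the bar's ends.
- cartridge_foot (a point): Centre of the end of the cartridge's black foot, 50 mm below the grip point; same axes. The foot is 30 mm across, tapered at its end, 22 mm long; then a flange 44 mm across (22 to 27 mm above this point), then the bar. The two steel lugs, 6 mm wide, reach to 21 mm from the axis along +x and -x, 9 to 14 mm above this point.
- socket_mouth (a point): Centre of the collar's top face on the fixed white lot coder (115 x 185 x 35 mm); 69 mm above table. Collar 52 mm across, bore 33 mm, lip 6 mm thick with two slots 10 mm wide at +x and -x (yellow marks); red end marks at +y and -y; z up. Home: flange on the collar's top, foot end 22 mm below and grip 28 mm above this point; lugs then have 2 mm play under the lip. Greased.
- plunger (a joint): Travel of the socket's sprung floor: 0 at rest, when its top is 14 mm below the mouth; 0.008 m with the cartridge home (0.0095 at most). The foot presses it down; it takes about 2 N at first and 6 N when home.
- rotor (a joint): Angle (rad) of the hidden sprung rotor in the socket. The lugs, once under the lip, push it round clockwise (seen from above): 0 at rest, met after about 0.13 rad of twist from the slots, then it follows the cartridge to its stop at 1.42 (1.55 rad of twist in all). The spring takes 0.05 N m at 0 and 0.13 N m at the stop, and turns the cartridge back if let go.
- vent_top (a point): Centre of the top of the green vent button, 28 mm across, on the coder 93 mm from the socket's axis; 57 mm above the table when up, in a black housing 44 mm across whose top is ten mm lower. Press straight down.
- vent (a joint): Travel of the vent button: 0 up, 0.006 m fully down, which takes about 5 N; springs back.
- bottle: Amber dropper bottle, loose, 33 mm across, 102 mm tall; origin at the centre of its underside. Bystander.
- roll: White label roll, loose, 68 mm across, 34 mm high; origin at the centre of its underside. Bystander.
- mask_tape: Roll of masking tape lying flat, loose, 103 mm across, 25 mm high; origin at the centre of its underside. Bystander.
- weight: Silver check weight with a knob on top, loose, 47 mm across, 60 mm tall, 0.5 kg; origin at the centre of its underside. Bystander.

How it is judged:
By the outcome, as a careful person would: the job done as asked, in the order asked, and still so for the second after the job is handed in, while the arm keeps its last pose, push and grip.
It also fails if it takes over 61 s, if anything falls off the work surface, if the arm or the gripper's body presses on something with over 40 N, if the wrist force passes 120 N, or if a joint passes its speed limit or range.

## Robot

A 6-joint arm with a two-finger parallel gripper is mounted at the origin on the work surface; the furniture and walls round the work are solid. World frame = base frame: x ahead of the robot, y to its left, z up, the work surface at z = 0. Lengths are in m, angles in degrees, forces in N, time in s.
With the tool pointing down it reaches from about 0.25 to 0.8 m from the base axis. Payload 3.9 kg.
Tool frame: the origin (TCP) lies at the very end of the fingers, on their centre line; the grasp point (between the pads) lies 19 mm behind it; z points along the fingers, y is the line along which they close (so a half turn about z gives the same grasp; the last joint's range is limited). The gripper opens to 85 mm and grips with 20 to 120 N. Pads are 22 mm wide; open, the fingers measure 114 mm over their backs; the gripper's body (76 mm by 85 mm) begins 54 mm behind the grasp point. The pads swing forward as they close: fully open they stand 13 mm farther back than shut.
Start: joints at [64.057, 14.897, -7.913, 67.191, 0, 90], TCP at [0.23, 0.472, 0.231] pointing down, gripper open.
Joint ranges: [-159.42, 159.42], [-47.68, 98.78], [-73.54, 78.23], [-108.79, 121.32], [-90, 84.71], [-180, 180]. Speed limits (degrees/s): [147.25, 147.25, 180, 180, 180, 180].

## Interface

Orientations are given as a 3x3 rotation matrix whose columns are the frame's x, y, z axes.
In Python, from cell import get_obs, read_camera, camera_params, sign_off, find_in, outline_of gives the robot as it stands.
- The arm moves only by the tool carry_out, never from a script. Its argument "increments" is a list of rows, each an object of numbers: "x", "y", "z": the shift along the world's x, y, z as a fraction of full scale; "ax", "ay", "az": the turn, a rotation vector about the world's x, y, z as a fraction of full scale; "fingers": the opening, from -1 (shut) to 1 (fully open). A call has exactly 8 rows; each row shifts and turns the commanded pose from where the row before left it; what a row does not reach is not made up. Full scale, the value 1, is 0.02 m for a shift and 0.12 rad for a turn. A row lasts 1/12 s, in which the tool goes at most 41.7 mm and 7.16 degrees, less where a joint would pass 70% of its speed; a pose out of reach is approached as far as the arm can. A call with a number of a shift or a turn outside -1 to 1 is refused whole. A call with a gripper value outside its range is refused whole. The fingers move at their own pace and stop on an object; "force" is the grip in N (left out, the last holds). Time passes only in rows, so rows that do not move let the fingers close, or fill a call up. It gives the time, the measured TCP pose, the force, the opening and the grip force at its end, in the units of the state.
- get_obs(): the state, without advancing time (a new reading comes with each control period).
- read_camera(name): name is "side" or "top" or "wrist"; returns (picture, depth): 420x560x3 uint8, red, green, blue; 420x560 float32, m along the optical axis (not along the pixel's ray), 0 where there is no reading.
- camera_params(name): a dict with "K" (3x3 intrinsics, pixels), "position" and "rotation" of the camera in the world; the wrist camera has in their place "mount" (4x4, takes a point from camera to tool coordinates, whose origin is the TCP and whose axes are the flange's). Camera axes: x right, y up, looking along -z (the intrinsics and any distortion apply to the point x, -y, -z); pixel columns grow to the right and rows downward; lengths in m; the calibration is good to about 2 mm. A picture is of the moment at which its call begins: read the wrist's pose just before it. camera_params takes no time and is no camera call.
- sign_off(): hands the job in; it is judged then, once.
Trained networks look in the newest picture that a camera, given by its name, has taken for a name from the list of things; names that differ only in an ending like _2 or _b are one class to them, and where a whole thing is asked for, a point or a joint stands for the part that bears it (a point fixed in the world has none). Each returns a list of dicts, best first, with "p" (0 to 1); they miss things now and then, are a little off and sometimes report something else, mostly with a low value. They report only what shows in the picture. A call takes as long as a camera call.
- find_in(camera, thing): "box" ([centre column, centre row, width, height] in pixels, round what is visible of it).
- outline_of(camera, thing): "region" (420x560 bool, what is visible of it) and "box" ([centre column, centre row, width, height] in pixels, round what is visible of it).
The state is a dict: "time": time; "q": joint angles; "qvel": joint speeds; "joint_torque": joint torques, N m; "eef_pos": TCP position; "orientation": TCP orientation; "wrist_force": force on the tool from outside, world axes, zero at the start; "moment": the same for the moment, N m; "opening": finger opening in m; "grip_force": force on a finger pad.
Only numpy, scipy, OpenCV 4.12 (cv2) and the standard library are available. Lean on these libraries where they do the work, as an engineer would, in place of code of your own. Each camera call takes 0.05 s, during which the arm holds its last target. There are 200 camera calls.

## Working session

There is one attempt and no reset: what is moved stays moved. The work goes in short steps, Python scripts to look and compute and a tool call to move; the robot and the scene stay as the last step left them, time stands still between calls to the robot, and variables do not carry over. Pictures are saved under pics/ and viewed, at most 10 in all, crops included, and the job is handed in when it is done.

Besides the shell and the picture viewer there is one more tool, called by a JSON object that holds its "method" and its "body", one argument or row to a line. carry_out: Moves the arm, as the interface text tells. Shift numbers are shares of 0.02 m and turn numbers shares of 0.12 rad, none past 1 either way. Its arguments: {"type":"object","properties":{"increments":{"type":"array"},"force":{"type":"number"}},"required":["increments"]}

```bash
mkdir -p pics
cat > h.py <<'E'
import numpy as np, cv2
from cell import *
def pose(n):
    c=camera_params(n)
    if 'position' in c: return np.array(c['K']),np.array(c['rotation']),np.array(c['position']),c
    o=get_obs(); R=np.array(o['orientation']); M=np.array(c['mount'])
    return np.array(c['K']),R@M[:3,:3],R@M[:3,3]+np.array(o['eef_pos']),c
def cloud(n):
    K,R,p,c=pose(n); im,d=read_camera(n)
    v,u=np.mgrid[:420,:560]
    uv=np.stack([u,v],-1).reshape(-1,1,2).astype(float)
    D=c.get('distortion',c.get('dist'))
    xy=cv2.undistortPoints(uv,K,np.array(D,float) if D is not None else None).reshape(420,560,2)
    P=np.stack([xy[...,0]*d,-xy[...,1]*d,-d],-1)@R.T+p
    P[d==0]=np.nan
    return im,d,P
def save(n,im): cv2.imwrite(f'pics/{n}.png',im[...,::-1])
E
python3 - <<'E'
from h import *
np.set_printoptions(precision=4,suppress=True)
for n in ['top','side','wrist']:
    im,d,P=cloud(n); save(n+'0',im); np.savez(f'{n}0.npz',im=im,P=P)
    c=camera_params(n); print(n,c)
    for t in ['cartridge_grip','socket_mouth','vent_top','bottle','roll','mask_tape','weight']:
        r=outline_of(n,t)
        for x in r[:1]:
            m=x['region']; q=P[m]; print(t,round(x['p'],2),np.round(x['box']),np.nanmedian(q,0),np.nanmax(q[:,2]) if len(q) else 0)
o=get_obs();print(o)
import cv2
a=[cv2.imread(f'pics/{n}0.png') for n in ['top','side']]
E
```

```text
top {'K': array([[388.5813,   0.    , 279.5403],
       [  0.    , 388.5813, 211.6413],
       [  0.    ,   0.    ,   1.    ]]), 'position': array([0.3959, 0.059 , 0.9308]), 'rotation': array([[ 0.0276,  0.9763, -0.2147],
       [-0.9996,  0.0267, -0.0073],
       [-0.0014,  0.2148,  0.9767]])}
cartridge_grip 0.75 [254. 226.  17.  18.] [0.5566 0.1247 0.0589] 0.07662774205853462
socket_mouth 0.76 [382. 228.  94.  80.] [ 0.5559 -0.1771  0.0357] 0.07609819222504621
bottle 0.7 [253. 224.  18.  17.] [0.5568 0.1248 0.0556] 0.07662774205853462
roll 0.76 [337. 184.  28.  28.] [ 0.6651 -0.0753  0.0334] 0.038859511441586725
weight 0.87 [283. 180.  23.  17.] [0.6661 0.0615 0.0398] 0.06330498730396761
side {'K': array([[387.7558,   0.    , 284.607 ],
       [  0.    , 387.7558, 205.966 ],
       [  0.    ,   0.    ,   1.    ]]), 'position': array([ 0.2572, -0.678 ,  0.5548]), 'rotation': array([[ 0.9249,  0.1847, -0.3323],
       [-0.3801,  0.4706, -0.7963],
       [ 0.0093,  0.8628,  0.5054]])}
cartridge_grip 0.87 [273. 211.  19.  26.] [0.5557 0.1097 0.0378] 0.07467513481720511
socket_mouth 0.7
[... 642 characters left out ...]
0.0679],
       [ 1.    , -0.001 , -0.0004, -0.0002],
       [-0.0001,  0.2677, -0.9635, -0.1444],
       [ 0.    ,  0.    ,  0.    ,  1.    ]])}
{'time': 1.2, 'q': array([64.0553, 14.8962, -7.9106, 67.1881,  0.0005, 89.9992]), 'qvel': array([-0.0466, -0.0089, -0.0385,  0.0368, -0.0649, -0.1448]), 'joint_torque': array([ -0.0004, -40.5623,  25.4234,   0.0012,  -0.    ,   0.    ]), 'eef_pos': array([0.2297, 0.4721, 0.2313]), 'orientation': array([[-0.8992,  0.4375,  0.    ],
       [ 0.4375,  0.8992,  0.0001],
       [ 0.    ,  0.0001, -1.    ]]), 'wrist_force': array([-0.021 ,  0.1493,  0.0125]), 'moment': array([-0.0414, -0.0364,  0.0271]), 'grip_force': 0.0, 'opening': 0.08544717569576234}
```

View pics/top0.png

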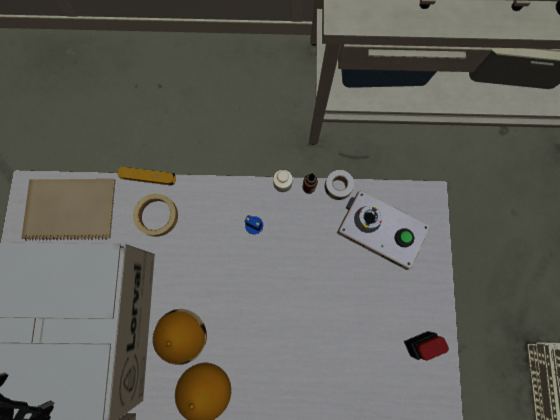

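View pics/side0.png

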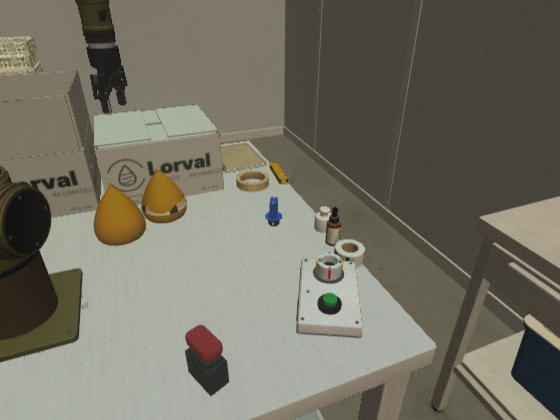

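The top view shows the cartridge at (254,224), the collar at (370,216), the green button at (405,237), and the bystanders along the far edge at (283,180), (311,183) and (340,184). The side view agrees, with the collar at (329,268) and the button at (330,300).

Run:
```python
from h import *
np.set_printoptions(precision=4,suppress=True)
for n in ['top','side']:
    z=np.load(n+'0.npz'); im,P=z['im'],z['P']; h=cv2.cvtColor(im,cv2.COLOR_RGB2HSV)
    g=(h[...,0]>45)&(h[...,0]<80)&(h[...,1]>120)&(h[...,2]>50)
    b=(h[...,0]>100)&(h[...,0]<130)&(h[...,1]>140)&(P[...,0]<0.7)
    for nm,m in [('green',g),('blue',b)]:
        q=P[m]; q=q[(q[:,2]>.01)]; print(n,nm,len(q),np.nanmean(q,0),np.nanmedian(q,0))
        q=q[q[:,2]>.055]; 
        print('  upper',len(q),q.mean(0)); 
        if nm=='blue': 
            r=cv2.minAreaRect((q[:,:2]*1000).astype(np.float32)); print(r)
    c=(P[...,2]>.06)&(P[...,2]<.08)&(abs(P[...,0]-.56)<.12)&(abs(P[...,1]+.17)<.1)
    q=P[c]; print('collar',len(q),(q.min(0)+q.max(0))/2,q.min(0),q.max(0))
    if n=='top':
        c=(P[...,2]>.025)&(P[...,2]<.05)&(abs(P[...,0]-.56)<.13)&(abs(P[...,1]+.2)<.14)
        k=np.zeros(c.shape,np.uint8);k[c]=1
        print(cv2.minAreaRect((P[c][:,:2]*1000).astype(np.float32)))
        # highest things near path
        hh=(P[...,2]>.1)&(P[...,0]>.1); q=P[hh]; print('tall',q.min(0),q.max(0))
# yaw of the gripper line
```

```text
top green 114 [ 0.5379 -0.2228  0.057 ] [ 0.5379 -0.2226  0.0575]
  upper 106 [ 0.5382 -0.2226  0.0577]
top blue 242 [0.5517 0.1242 0.0524] [0.5554 0.1246 0.0535]
  upper 119 [0.5536 0.1295 0.075 ]
((390.85369873046875, 270.031005859375), (40.27745056152344, 469.6554260253906), 48.939945220947266)
collar 256 [ 0.566  -0.1728  0.0681] [ 0.5271 -0.2313  0.0601] [ 0.6048 -0.1143  0.0761]
((579.7767333984375, -148.86532592773438), (267.64593505859375, 132.434814453125), 56.63103103637695)
tall [ 0.1618 -0.0049  0.1   ] [0.6666 0.6027 0.3551]
side green 149 [ 0.5344 -0.2297  0.0551] [ 0.5346 -0.2307  0.0563]
  upper 108 [ 0.535  -0.2284  0.0568]
side blue 169 [0.5562 0.1121 0.0439] [0.5551 0.1093 0.0373]
  upper 57 [0.5561 0.1125 0.0678]
((557.3236694335938, 116.62252044677734), (25.177730560302734, 14.934244155883789), 66.99561309814453)
collar 320 [ 0.5783 -0.1432  0.0657] [ 0.5525 -0.1698  0.0601] [ 0.6041 -0.1167  0.0713]
```

Run:
```python
from h import *
np.set_printoptions(precision=3,suppress=True)
P=np.load('top0.npz')['P']
for u,v in [(60,280),(118,245),(105,312),(115,400),(135,300),(150,255),(60,330),(20,390),(180,335),(200,390)]: print(u,v,P[v,u])
```

```text
60 280 [0.416 0.474 0.189]
118 245 [0.485 0.373 0.188]
105 312 [0.36  0.383 0.187]
115 400 [0.202 0.358 0.157]
135 300 [0.382 0.362 0.099]
150 255 [0.483 0.363 0.03 ]
60 330 [0.325 0.465 0.182]
20 390 [0.222 0.518 0.187]
180 335 [0.315 0.259 0.11 ]
200 390 [0.213 0.211 0.11 ]
```

View pics/wrist0.png

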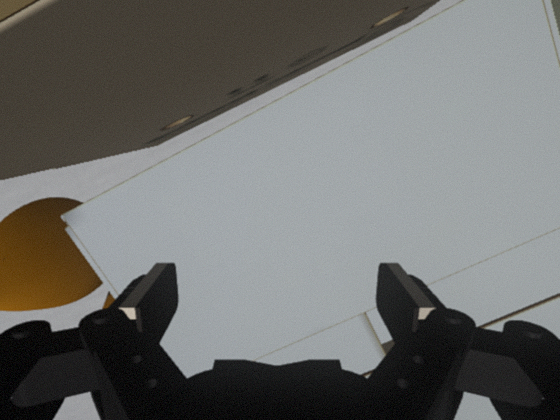

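The wrist view shows only the box top (0.188 m high) below the open fingers, so I lift slightly and travel towards the cartridge.

{"method": "carry_out", "body": {
  "increments": [
    {"x": 0.6, "y": -0.8, "z": 0.4, "fingers": 1},
    {"x": 0.9, "y": -1, "z": 0.4},
    {"x": 0.9, "y": -1, "z": 0.4},
    {"x": 0.9, "y": -1, "z": 0.2},
    {"x": 0.9, "y": -1},
    {"x": 0.9, "y": -1},
    {"x": 0.9, "y": -1},
    {"x": 0.9, "y": -1}
  ],
  "force": 60
}}

```text
validation failed for argument at $.in...
```

{"method": "carry_out", "body": {
  "increments": [
    {"x": 1, "y": -1},
    {"x": 1, "y": -1},
    {"x": 1, "y": -1},
    {"x": 1, "y": -1},
    {"x": 1, "y": -1},
    {"x": 1, "y": -1},
    {"x": 0.5, "y": -1},
    {"y": -1}
  ]
}}

```text
validation failed for argument at $.in...
```

Run:
```python
from h import *
np.set_printoptions(precision=4,suppress=True)
o=get_obs(); print(o['eef_pos'],o['q'],o['time'],o['orientation'])
im,d,P=cloud('wrist'); save('w1',im)
h=cv2.cvtColor(im,cv2.COLOR_RGB2HSV)
b=(h[...,0]>100)&(h[...,0]<130)&(h[...,1]>140)&(P[...,2]>.0)&(P[...,2]<.09)
print(b.sum())
q=P[b&(P[...,2]>.066)]; print(len(q),np.median(q,0),cv2.minAreaRect((q[:,:2]*1000).astype(np.float32)),np.percentile(q[:,2],[5,50,95]))
q=P[b&(P[...,2]<.035)]; print(len(q),cv2.minEnclosingCircle((q[:,:2]*1000).astype(np.float32)))
```

```text
[0.2297 0.4721 0.2313] [64.0553 14.8962 -7.9106 67.1881  0.0005 89.9992] 1.2 [[-0.8992  0.4375  0.    ]
 [ 0.4375  0.8992  0.0001]
 [ 0.      0.0001 -1.    ]]
0
  return _methods._mean(a, axis=axis, dtype=dtype,
  ret = um.true_divide(
Traceback (most recent call last):
IndexError: index -1 is out of bounds for axis 0 with size 0
```

View pics/w1.png

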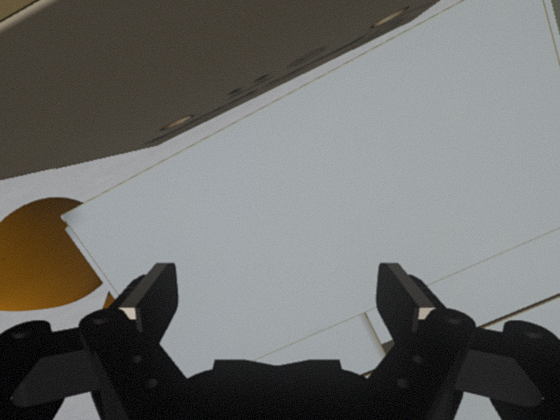

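The moves were refused, so the view hasn't changed. Every row probably has to carry all the keys.

{"method": "carry_out", "body": {
  "increments": [
    {"x": 0.6, "y": -0.8, "z": 0.4, "ax": 0, "ay": 0, "az": 0, "fingers": 1},
    {"x": 0.9, "y": -1, "z": 0.4, "ax": 0, "ay": 0, "az": 0, "fingers": 1},
    {"x": 0.9, "y": -1, "z": 0.4, "ax": 0, "ay": 0, "az": 0, "fingers": 1},
    {"x": 0.9, "y": -1, "z": 0.2, "ax": 0, "ay": 0, "az": 0, "fingers": 1},
    {"x": 0.9, "y": -1, "z": 0, "ax": 0, "ay": 0, "az": 0, "fingers": 1},
    {"x": 0.9, "y": -1, "z": 0, "ax": 0, "ay": 0, "az": 0, "fingers": 1},
    {"x": 0.9, "y": -1, "z": 0, "ax": 0, "ay": 0, "az": 0, "fingers": 1},
    {"x": 0.9, "y": -1, "z": 0, "ax": 0, "ay": 0, "az": 0, "fingers": 1}
  ],
  "force": 60
}}

```text
time: 1.92
eef_pos: [0.3684, 0.3151, 0.2595]
orientation: [[-0.899, 0.437, 0.0], [0.437, 0.899, 0.0], [-0.0, 0.0, -1.0]]
wrist_force: [0.4, -0.4, -1.2]
opening: 0.0856
grip_force: 0.0
```

{"method": "carry_out", "body": {
  "increments": [
    {"x": 1, "y": -1, "z": 0, "ax": 0, "ay": 0, "az": 0, "fingers": 1},
    {"x": 1, "y": -1, "z": 0, "ax": 0, "ay": 0, "az": 0, "fingers": 1},
    {"x": 1, "y": -1, "z": 0, "ax": 0, "ay": 0, "az": 0, "fingers": 1},
    {"x": 1, "y": -1, "z": 0, "ax": 0, "ay": 0, "az": 0, "fingers": 1},
    {"x": 1, "y": -1, "z": 0, "ax": 0, "ay": 0, "az": 0, "fingers": 1},
    {"x": 1, "y": -1, "z": 0, "ax": 0, "ay": 0, "az": 0, "fingers": 1},
    {"x": 1, "y": -1, "z": 0, "ax": 0, "ay": 0, "az": 0, "fingers": 1},
    {"x": 1, "y": -1, "z": 0, "ax": 0, "ay": 0, "az": 0, "fingers": 1}
  ]
}}

```text
time: 2.58
eef_pos: [0.5285, 0.1549, 0.2594]
orientation: [[-0.899, 0.438, 0.0], [0.438, 0.899, 0.0], [-0.0, 0.0, -1.0]]
wrist_force: [-0.1, -0.4, -0.2]
opening: 0.0854
grip_force: 0.0
```

```bash
cat > cart.py <<'E'
from h import *
np.set_printoptions(precision=4,suppress=True)
def cart(name):
    o=get_obs(); print(o['eef_pos'],o['q'],o['time'])
    im,d,P=cloud('wrist'); save(name,im)
    h=cv2.cvtColor(im,cv2.COLOR_RGB2HSV)
    b=(h[...,0]>100)&(h[...,0]<130)&(h[...,1]>140)&(P[...,2]>.0)&(P[...,2]<.09)
    for lo,hi in [(.066,.09),(.015,.035)]:
        q=P[b&(P[...,2]>lo)&(P[...,2]<hi)]; 
        if len(q)<20: print('few',len(q)); continue
        xy=(q[:,:2]*1000).astype(np.float32)
        w,V=np.linalg.eigh(np.cov(xy.T)); v=V[:,1]
        print(len(q),q.mean(0),cv2.minAreaRect(xy),'axis deg',np.degrees(np.arctan2(v[1],v[0]))%180,cv2.minEnclosingCircle(xy))
E
python3 -c "
from cart import *
cart('w2')"
```

```text
[0.5285 0.1549 0.2594] [16.335  16.8899 -0.9122 72.1903  0.0045 42.285 ] 2.5833
387 [0.5588 0.1259 0.0746] ((559.2371215820312, 125.82191467285156), (34.631103515625, 16.02320098876953), 64.4778823852539) axis deg 64.75028256022541 ((558.83740234375, 126.01277160644531), 18.395002365112305)
287 [0.549  0.1309 0.029 ] ((552.9703369140625, 129.8355255126953), (41.12691116333008, 23.971492767333984), 55.17314529418945) axis deg 58.80368618185002 ((559.4229125976562, 125.3964614868164), 20.612735748291016)
```

View pics/w2.png

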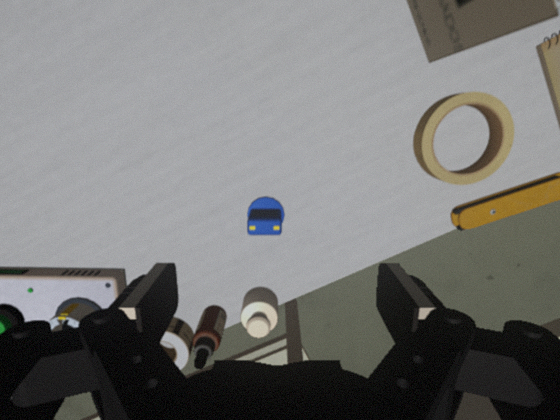

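The bar lies along 64.6° (world) with its centre near pixel (265,213), at (0.559, 0.126). I now go over the coder, turning +90° on the way.

{"method": "carry_out", "body": {
  "increments": [
    {"x": 0.09, "y": -1, "z": 0, "ax": 0, "ay": 0, "az": 0.82, "fingers": 1},
    {"x": 0.09, "y": -1, "z": 0, "ax": 0, "ay": 0, "az": 0.82, "fingers": 1},
    {"x": 0.09, "y": -1, "z": 0, "ax": 0, "ay": 0, "az": 0.82, "fingers": 1},
    {"x": 0.09, "y": -1, "z": 0, "ax": 0, "ay": 0, "az": 0.82, "fingers": 1},
    {"x": 0.09, "y": -1, "z": 0, "ax": 0, "ay": 0, "az": 0.82, "fingers": 1},
    {"x": 0.09, "y": -1, "z": 0, "ax": 0, "ay": 0, "az": 0.82, "fingers": 1},
    {"x": 0.09, "y": -1, "z": 0, "ax": 0, "ay": 0, "az": 0.82, "fingers": 1},
    {"x": 0.09, "y": -1, "z": 0, "ax": 0, "ay": 0, "az": 0.82, "fingers": 1}
  ]
}}

```text
time: 3.3
eef_pos: [0.542, -0.0047, 0.2593]
orientation: [[-0.943, -0.333, -0.0], [-0.333, 0.943, 0.0], [-0.0, 0.0, -1.0]]
wrist_force: [-0.2, -0.7, -0.0]
opening: 0.0851
grip_force: 0.0
```

{"method": "carry_out", "body": {
  "increments": [
    {"x": 0.09, "y": -1, "z": 0, "ax": 0, "ay": 0, "az": 0.82, "fingers": 1},
    {"x": 0.09, "y": -1, "z": 0, "ax": 0, "ay": 0, "az": 0.82, "fingers": 1},
    {"x": 0.09, "y": -1, "z": 0, "ax": 0, "ay": 0, "az": 0.82, "fingers": 1},
    {"x": 0.09, "y": -1, "z": 0, "ax": 0, "ay": 0, "az": 0.82, "fingers": 1},
    {"x": 0.09, "y": -1, "z": 0, "ax": 0, "ay": 0, "az": 0.82, "fingers": 1},
    {"x": 0.09, "y": -1, "z": 0, "ax": 0, "ay": 0, "az": 0.82, "fingers": 1},
    {"x": 0.09, "y": -1, "z": 0, "ax": 0, "ay": 0, "az": 0.82, "fingers": 1},
    {"x": 0.09, "y": -1, "z": 0, "ax": 0, "ay": 0, "az": 0.82, "fingers": 1}
  ]
}}

```text
time: 3.97
eef_pos: [0.5564, -0.1648, 0.2593]
orientation: [[-0.43, -0.903, -0.0], [-0.903, 0.43, 0.0], [-0.0, 0.0, -1.0]]
wrist_force: [0.7, 0.1, -1.0]
opening: 0.0852
grip_force: 0.0
```

```bash
cat > coder.py <<'E'
from h import *
np.set_printoptions(precision=4,suppress=True)
def ray(P_,uv,z):  # pixel onto plane z
    K,R,p,c=P_
    r=R@np.array([(uv[0]-K[0,2])/K[0,0],-(uv[1]-K[1,2])/K[1,1],-1]); return p+r*(z-p[2])/r[2]
def comps(m,mn=6):
    n,l,s,c=cv2.connectedComponentsWithStats(m.astype(np.uint8)); return [(s[i,4],c[i]) for i in range(1,n) if s[i,4]>=mn]
def coder(name):
    o=get_obs(); print(o['eef_pos'],o['q'],o['time']); pp=pose('wrist')
    im,d,P=cloud('wrist'); np.savez(name+'.npz',im=im,P=P)
    cv2.imwrite(f'pics/{name}.png',cv2.resize(im[90:370,130:430,::-1],None,fx=2,fy=2,interpolation=cv2.INTER_CUBIC))
    h=cv2.cvtColor(im,cv2.COLOR_RGB2HSV); H,S,V=h[...,0],h[...,1],h[...,2]
    for nm,m,z in [('green',(H>45)&(H<80)&(S>120),.057),('yellow',(H>20)&(H<35)&(S>120),.069),('red',((H<8)|(H>172))&(S>120),.069)]:
        for a,c in comps(m&(V>60)): print(nm,a,c,ray(pp,c,z),np.nanmean(P[int(c[1])-1:int(c[1])+2,int(c[0])-1:int(c[0])+2],(0,1)))
    q=P[(P[...,2]>.064)&(P[...,2]<.075)&(abs(P[...,0]-.575)<.05)&(abs(P[...,1]+.142)<.05)]
    if len(q): print('collar',len(q),q.mean(0),cv2.minEnclosingCircle((q[:,:2]*1000).astype(np.float32)))
E
python3 -c "
from coder import *
coder('w3')"
```

```text
[ 0.5564 -0.1648  0.2593] [-16.4952  19.9004   3.48    73.5825   0.0023 -81.0338] 3.9667
green 551 [268.8113 123.1561] [ 0.5365 -0.2248  0.057 ] [ 0.5371 -0.2252  0.0589]
green 10 [305.8 158. ] [ 0.5171 -0.177   0.057 ] [ 0.5174 -0.1748  0.0383]
yellow 24 [243.5    215.0833] [ 0.6004 -0.1525  0.069 ] [ 0.6006 -0.153   0.07  ]
yellow 27 [291.5185 216.1852] [ 0.5556 -0.1299  0.069 ] [ 0.5558 -0.1311  0.0717]
red 31 [267.8065 190.5806] [ 0.5661 -0.1651  0.069 ] [ 0.5672 -0.1652  0.064 ]
red 7 [267.2857 238.5714] [ 0.5893 -0.1184  0.069 ] [ 0.5889 -0.1198  0.0711]
red 20 [247.55 330.85] [ 0.6593 -0.0262  0.069 ] [ 0.6638 -0.0209  0.0578]
collar 1124 [ 0.5776 -0.1419  0.0702] ((578.0503540039062, -141.33624267578125), 27.15733528137207)
```

View pics/w3.png

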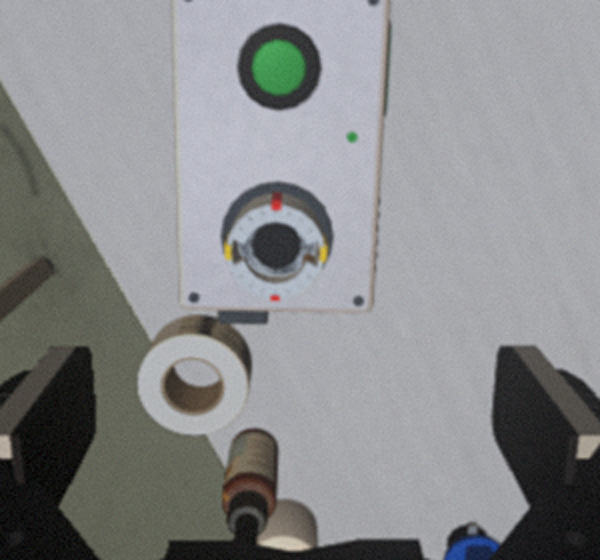

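Slots: yellow marks at crop (228,252) and (323,252), red marks at (276,203) and (275,298), button at (279,67). That puts the socket at (0.578,-0.141) with its slots along 153.4°, and the vent at (0.537,-0.225). Next is the vent press with shut fingers.

{"method": "carry_out", "body": {
  "increments": [
    {"x": -0.12, "y": -0.375, "z": -0.8, "ax": 0, "ay": 0, "az": 0, "fingers": -1},
    {"x": -0.12, "y": -0.375, "z": -1, "ax": 0, "ay": 0, "az": 0, "fingers": -1},
    {"x": -0.12, "y": -0.375, "z": -1, "ax": 0, "ay": 0, "az": 0, "fingers": -1},
    {"x": -0.12, "y": -0.375, "z": -1, "ax": 0, "ay": 0, "az": 0, "fingers": -1},
    {"x": -0.12, "y": -0.375, "z": -1, "ax": 0, "ay": 0, "az": 0, "fingers": -1},
    {"x": -0.12, "y": -0.375, "z": -1, "ax": 0, "ay": 0, "az": 0, "fingers": -1},
    {"x": -0.12, "y": -0.375, "z": -1, "ax": 0, "ay": 0, "az": 0, "fingers": -1},
    {"x": -0.12, "y": -0.375, "z": -1, "ax": 0, "ay": 0, "az": 0, "fingers": -1}
  ]
}}

```text
time: 4.68
eef_pos: [0.5372, -0.224, 0.1024]
orientation: [[-0.435, -0.901, 0.0], [-0.901, 0.435, 0.0], [-0.0, -0.0, -1.0]]
wrist_force: [0.5, -0.2, -0.3]
opening: -0.0004
grip_force: 0.0
```

{"method": "carry_out", "body": {
  "increments": [
    {"x": 0, "y": 0, "z": -0.9, "ax": 0, "ay": 0, "az": 0, "fingers": -1},
    {"x": 0, "y": 0, "z": -0.6, "ax": 0, "ay": 0, "az": 0, "fingers": -1},
    {"x": 0, "y": 0, "z": -0.4, "ax": 0, "ay": 0, "az": 0, "fingers": -1},
    {"x": 0, "y": 0, "z": -0.2, "ax": 0, "ay": 0, "az": 0, "fingers": -1},
    {"x": 0, "y": 0, "z": -0.2, "ax": 0, "ay": 0, "az": 0, "fingers": -1},
    {"x": 0, "y": 0, "z": -0.15, "ax": 0, "ay": 0, "az": 0, "fingers": -1},
    {"x": 0, "y": 0, "z": -0.1, "ax": 0, "ay": 0, "az": 0, "fingers": -1},
    {"x": 0, "y": 0, "z": 0, "ax": 0, "ay": 0, "az": 0, "fingers": -1}
  ]
}}

```text
time: 5.35
eef_pos: [0.5376, -0.2238, 0.0529]
orientation: [[-0.434, -0.901, 0.001], [-0.901, 0.434, -0.0], [-0.0, -0.001, -1.0]]
wrist_force: [-0.6, 1.5, 4.3]
opening: -0.0001
grip_force: 1.9
```

{"method": "carry_out", "body": {
  "increments": [
    {"x": 0, "y": 0, "z": -0.1, "ax": 0, "ay": 0, "az": 0, "fingers": -1},
    {"x": 0, "y": 0, "z": -0.1, "ax": 0, "ay": 0, "az": 0, "fingers": -1},
    {"x": 0, "y": 0, "z": -0.05, "ax": 0, "ay": 0, "az": 0, "fingers": -1},
    {"x": 0, "y": 0, "z": -0.05, "ax": 0, "ay": 0, "az": 0, "fingers": -1},
    {"x": 0, "y": 0, "z": 0, "ax": 0, "ay": 0, "az": 0, "fingers": -1},
    {"x": 0, "y": 0, "z": 0, "ax": 0, "ay": 0, "az": 0, "fingers": -1},
    {"x": 0, "y": 0, "z": 0, "ax": 0, "ay": 0, "az": 0, "fingers": -1},
    {"x": 0, "y": 0, "z": 0, "ax": 0, "ay": 0, "az": 0, "fingers": -1}
  ]
}}

```text
time: 6.02
eef_pos: [0.5378, -0.2239, 0.0507]
orientation: [[-0.434, -0.901, 0.003], [-0.901, 0.434, -0.001], [-0.001, -0.003, -1.0]]
wrist_force: [-8.4, 3.5, 27.4]
opening: 0.0001
grip_force: 13.7
```

The button reached its stop (0.0507 m, 27 N). I lift clear and return to the cartridge.

{"method": "carry_out", "body": {
  "increments": [
    {"x": 0, "y": 0, "z": 0.5, "ax": 0, "ay": 0, "az": 0, "fingers": -1},
    {"x": 0, "y": 0, "z": 1, "ax": 0, "ay": 0, "az": 0, "fingers": -1},
    {"x": 0, "y": 0, "z": 1, "ax": 0, "ay": 0, "az": 0, "fingers": -1},
    {"x": 0, "y": 0, "z": 1, "ax": 0, "ay": 0, "az": 0, "fingers": -1},
    {"x": 0, "y": 0, "z": 1, "ax": 0, "ay": 0, "az": 0, "fingers": 0.5},
    {"x": 0, "y": 1, "z": 1, "ax": 0, "ay": 0, "az": 0, "fingers": 0.5},
    {"x": 0, "y": 1, "z": 0, "ax": 0, "ay": 0, "az": 0, "fingers": 0.5},
    {"x": 0, "y": 1, "z": 0, "ax": 0, "ay": 0, "az": 0, "fingers": 0.5}
  ]
}}

```text
time: 6.68
eef_pos: [0.539, -0.1642, 0.1582]
orientation: [[-0.435, -0.9, 0.005], [-0.9, 0.435, -0.002], [-0.001, -0.005, -1.0]]
wrist_force: [0.4, 0.9, -1.1]
opening: 0.0483
grip_force: 0.0
```

{"method": "carry_out", "body": {
  "increments": [
    {"x": 0.1, "y": 1, "z": 0, "ax": 0, "ay": 0, "az": 0, "fingers": 0.5},
    {"x": 0.1, "y": 1, "z": 0, "ax": 0, "ay": 0, "az": 0, "fingers": 0.5},
    {"x": 0.1, "y": 1, "z": 0, "ax": 0, "ay": 0, "az": 0, "fingers": 0.5},
    {"x": 0.1, "y": 1, "z": 0, "ax": 0, "ay": 0, "az": 0, "fingers": 0.5},
    {"x": 0.1, "y": 1, "z": 0, "ax": 0, "ay": 0, "az": 0, "fingers": 0.5},
    {"x": 0.1, "y": 1, "z": 0, "ax": 0, "ay": 0, "az": 0, "fingers": 0.5},
    {"x": 0.1, "y": 1, "z": 0, "ax": 0, "ay": 0, "az": 0, "fingers": 0.5},
    {"x": 0.1, "y": 1, "z": 0, "ax": 0, "ay": 0, "az": 0, "fingers": 0.5}
  ]
}}

```text
time: 7.35
eef_pos: [0.5538, -0.003, 0.1564]
orientation: [[-0.434, -0.901, 0.001], [-0.901, 0.434, -0.0], [-0.0, -0.001, -1.0]]
wrist_force: [0.3, -0.6, 0.2]
opening: 0.0638
grip_force: 0.0
```

{"method": "carry_out", "body": {
  "increments": [
    {"x": 0.05, "y": 1, "z": 0, "ax": 0, "ay": 0, "az": 0, "fingers": 0.5},
    {"x": 0.05, "y": 1, "z": 0, "ax": 0, "ay": 0, "az": 0, "fingers": 0.5},
    {"x": 0.05, "y": 1, "z": 0, "ax": 0, "ay": 0, "az": 0, "fingers": 0.5},
    {"x": 0.05, "y": 1, "z": 0, "ax": 0, "ay": 0, "az": 0, "fingers": 0.5},
    {"x": 0.05, "y": 1, "z": 0, "ax": 0, "ay": 0, "az": 0, "fingers": 0.5},
    {"x": 0.05, "y": 1, "z": 0, "ax": 0, "ay": 0, "az": 0, "fingers": 0.5},
    {"x": 0, "y": 0.54, "z": 0, "ax": 0, "ay": 0, "az": 0, "fingers": 0.5},
    {"x": 0, "y": 0, "z": 0, "ax": 0, "ay": 0, "az": 0, "fingers": 0.5}
  ]
}}

```text
time: 8.02
eef_pos: [0.5597, 0.1288, 0.1563]
orientation: [[-0.432, -0.902, 0.001], [-0.902, 0.432, 0.001], [-0.001, -0.001, -1.0]]
wrist_force: [0.7, -0.8, 1.0]
opening: 0.0635
grip_force: 0.0
```

```bash
python3 -c "
from cart import *
cart('w4')
o=get_obs();print(o['orientation'])"
```

```text
[0.5597 0.1288 0.1563] [ 12.9501  21.9345  -9.0543  58.9514   0.0225 -51.4725] 8.0167
998 [0.5586 0.1234 0.0744] ((611.4766845703125, 73.63325500488281), (35.97069549560547, 170.73861694335938), 45.858280181884766) axis deg 77.86449428387711 ((609.7630004882812, 71.78457641601562), 86.7021713256836)
860 [0.5572 0.1224 0.0288] ((558.34619140625, 123.19913482666016), (37.487422943115234, 41.91050720214844), 63.54396438598633) axis deg 152.18425717359523 ((559.324462890625, 125.15363311767578), 21.233810424804688)
[[-0.4327 -0.9015  0.0004]
 [-0.9015  0.4327 -0.0005]
 [ 0.0003 -0.0006 -1.    ]]
```

```bash
sed -i "s/&(P\[...,2\]<.09)$/\&(P[...,2]<.09)\&(np.hypot(P[...,0]-.559,P[...,1]-.126)<.03)/" cart.py; python3 -c "
from cart import *
cart('w4')
cv2.imwrite('pics/w4b.png',cv2.imread('pics/w4.png'))"
```

```text
[0.5594 0.1274 0.1563] [ 12.8516  21.9153  -9.0937  58.9724  -0.0344 -51.5102] 8.0667
999 [0.5587 0.1236 0.0744] ((558.8926391601562, 124.77090454101562), (34.88123321533203, 17.98270606994629), 63.85667419433594) axis deg 64.03086531377919 ((559.2691650390625, 124.7881088256836), 18.309621810913086)
859 [0.5576 0.1222 0.0288] ((558.397216796875, 123.32402038574219), (38.542991638183594, 41.36349105834961), 64.05439758300781) axis deg 153.8703528194092 ((559.1351928710938, 125.04522705078125), 21.213134765625)
```

{"method": "carry_out", "body": {
  "increments": [
    {"x": 0, "y": -0.05, "z": -0.8, "ax": 0, "ay": 0, "az": 0, "fingers": 0.5},
    {"x": 0, "y": 0, "z": -1, "ax": 0, "ay": 0, "az": 0, "fingers": 0.5},
    {"x": 0, "y": 0, "z": -1, "ax": 0, "ay": 0, "az": 0, "fingers": 0.5},
    {"x": 0, "y": 0, "z": -1, "ax": 0, "ay": 0, "az": 0, "fingers": 0.5},
    {"x": 0, "y": 0, "z": -0.9, "ax": 0, "ay": 0, "az": 0, "fingers": 0.5},
    {"x": 0, "y": 0, "z": -0.75, "ax": 0, "ay": 0, "az": 0, "fingers": 0.5},
    {"x": 0, "y": 0, "z": -0.45, "ax": 0, "ay": 0, "az": 0, "fingers": 0.5},
    {"x": 0, "y": 0, "z": -0.25, "ax": 0, "ay": 0, "az": 0, "fingers": 0.5}
  ]
}}

```text
time: 8.78
eef_pos: [0.5584, 0.1245, 0.032]
orientation: [[-0.436, -0.9, -0.002], [-0.9, 0.436, -0.001], [0.002, 0.002, -1.0]]
wrist_force: [1.1, -0.9, 0.1]
opening: 0.0641
grip_force: 0.0
```

{"method": "carry_out", "body": {
  "increments": [
    {"x": 0, "y": 0, "z": 0, "ax": 0, "ay": 0, "az": 0, "fingers": 0.5},
    {"x": 0, "y": 0, "z": 0, "ax": 0, "ay": 0, "az": 0, "fingers": 0},
    {"x": 0, "y": 0, "z": 0, "ax": 0, "ay": 0, "az": 0, "fingers": -0.3},
    {"x": 0, "y": 0, "z": 0, "ax": 0, "ay": 0, "az": 0, "fingers": -0.5},
    {"x": 0, "y": 0, "z": 0, "ax": 0, "ay": 0, "az": 0, "fingers": -0.7},
    {"x": 0, "y": 0, "z": 0, "ax": 0, "ay": 0, "az": 0, "fingers": -1},
    {"x": 0, "y": 0, "z": 0, "ax": 0, "ay": 0, "az": 0, "fingers": -1},
    {"x": 0, "y": 0, "z": 0, "ax": 0, "ay": 0, "az": 0, "fingers": -1}
  ],
  "force": 60
}}

```text
time: 9.45
eef_pos: [0.5601, 0.1261, 0.0343]
orientation: [[-0.434, -0.901, 0.002], [-0.901, 0.434, 0.0], [-0.001, -0.002, -1.0]]
wrist_force: [-0.9, 0.4, 5.6]
opening: 0.0174
grip_force: 59.0
```

{"method": "carry_out", "body": {
  "increments": [
    {"x": 0, "y": 0, "z": 0.6, "ax": 0, "ay": 0, "az": 0, "fingers": -1},
    {"x": 0, "y": 0, "z": 1, "ax": 0, "ay": 0, "az": 0, "fingers": -1},
    {"x": 0, "y": 0, "z": 1, "ax": 0, "ay": 0, "az": 0, "fingers": -1},
    {"x": 0, "y": 0, "z": 1, "ax": 0, "ay": 0, "az": 0, "fingers": -1},
    {"x": 0, "y": 0, "z": 1, "ax": 0, "ay": 0, "az": 0, "fingers": -1},
    {"x": 0, "y": -0.5, "z": 1, "ax": 0, "ay": 0, "az": -0.5, "fingers": -1},
    {"x": 0, "y": -1, "z": 0.4, "ax": 0, "ay": 0, "az": -1, "fingers": -1},
    {"x": 0, "y": -1, "z": 0, "ax": 0, "ay": 0, "az": -1, "fingers": -1}
  ]
}}

```text
time: 10.12
eef_pos: [0.5608, 0.0761, 0.1557]
orientation: [[-0.684, -0.729, 0.004], [-0.729, 0.684, 0.001], [-0.003, -0.003, -1.0]]
wrist_force: [0.2, 0.7, -1.0]
opening: 0.0174
grip_force: 58.4
```

{"method": "carry_out", "body": {
  "increments": [
    {"x": 0.1, "y": -1, "z": 0, "ax": 0, "ay": 0, "az": -1, "fingers": -1},
    {"x": 0.1, "y": -1, "z": 0, "ax": 0, "ay": 0, "az": -1, "fingers": -1},
    {"x": 0.1, "y": -1, "z": 0, "ax": 0, "ay": 0, "az": -1, "fingers": -1},
    {"x": 0.1, "y": -1, "z": 0, "ax": 0, "ay": 0, "az": -1, "fingers": -1},
    {"x": 0.1, "y": -1, "z": 0, "ax": 0, "ay": 0, "az": -1, "fingers": -1},
    {"x": 0.1, "y": -1, "z": 0, "ax": 0, "ay": 0, "az": -1, "fingers": -1},
    {"x": 0.1, "y": -1, "z": 0, "ax": 0, "ay": 0, "az": -1, "fingers": -1},
    {"x": 0.1, "y": -1, "z": 0, "ax": 0, "ay": 0, "az": -1, "fingers": -1}
  ]
}}

```text
time: 10.78
eef_pos: [0.5748, -0.085, 0.1529]
orientation: [[-0.99, 0.144, -0.001], [0.144, 0.99, 0.0], [0.001, 0.0, -1.0]]
wrist_force: [-0.0, 0.1, -0.6]
opening: 0.0172
grip_force: 58.4
```

{"method": "carry_out", "body": {
  "increments": [
    {"x": 0.1, "y": -1, "z": 0, "ax": 0, "ay": 0, "az": -1, "fingers": -1},
    {"x": 0, "y": -1, "z": 0, "ax": 0, "ay": 0, "az": -1, "fingers": -1},
    {"x": 0, "y": -0.6, "z": 0, "ax": 0, "ay": 0, "az": -0.7, "fingers": -1},
    {"x": 0, "y": -0.2, "z": 0, "ax": 0, "ay": 0, "az": 0, "fingers": -1},
    {"x": 0, "y": 0, "z": 0, "ax": 0, "ay": 0, "az": 0, "fingers": -1},
    {"x": 0, "y": 0, "z": 0, "ax": 0, "ay": 0, "az": 0, "fingers": -1},
    {"x": 0, "y": 0, "z": 0, "ax": 0, "ay": 0, "az": 0, "fingers": -1},
    {"x": 0, "y": 0, "z": 0, "ax": 0, "ay": 0, "az": 0, "fingers": -1}
  ]
}}

```text
time: 11.45
eef_pos: [0.5772, -0.1391, 0.1532]
orientation: [[-0.896, 0.444, -0.0], [0.444, 0.896, 0.0], [0.0, 0.0, -1.0]]
wrist_force: [-0.2, -1.1, -1.2]
opening: 0.0172
grip_force: 58.5
```

Run:
```python
from h import *
np.set_printoptions(precision=4,suppress=True)
o=get_obs(); R=o['orientation']; p=o['eef_pos']; print(p,o['q'],o['time'],'bar',np.degrees(np.arctan2(R[1,1],R[0,1]))-90,o['opening'])
im,d,P=cloud('wrist'); save('w5',im)
h=cv2.cvtColor(im,cv2.COLOR_RGB2HSV)
b=(h[...,0]>100)&(h[...,0]<130)&(h[...,1]>140)&(np.hypot(P[...,0]-p[0],P[...,1]-p[1])<.04)
for lo,hi in [(p[2]+.02,p[2]+.06),(p[2]-.012,p[2])]:
    q=P[b&(P[...,2]>lo)&(P[...,2]<hi)]
    if len(q)>20:
        xy=(q[:,:2]*1000).astype(np.float32);print(len(q),q.mean(0),cv2.minAreaRect(xy),cv2.minEnclosingCircle(xy),q[:,2].max())
# side view, flange/foot
im,d,P=cloud('side'); h=cv2.cvtColor(im,cv2.COLOR_RGB2HSV)
b=(h[...,0]>100)&(h[...,0]<130)&(h[...,1]>140)&(np.hypot(P[...,0]-p[0],P[...,1]-p[1])<.05)
ys,xs=np.where(b); print(len(xs),xs.min(),xs.max(),ys.min(),ys.max(),P[b].min(0),P[b].max(0))
s=im[140:340,220:440]; w=cv2.imread('pics/w5.png')[120:420,80:480]
s=cv2.resize(s[...,::-1],(440,400)); w=cv2.resize(w,(340,400))
cv2.imwrite('pics/ws5.png',np.hstack([s,w]))
```

```text
[ 0.5772 -0.1391  0.1532] [-13.5586  23.9296  -6.3301  59.7643   0.015   12.8174] 11.45 bar -26.37600225405148 0.017183434768573883
4255 [ 0.5729 -0.1369  0.1923] ((576.109375, -137.52032470703125), (76.46038818359375, 36.07862091064453), 62.05305099487305) ((583.929443359375, -141.66903686523438), 38.238277435302734) 0.21224445195427094
1345 [ 0.5651 -0.133   0.1477] ((566.6010131835938, -133.89813232421875), (43.02836227416992, 21.762218475341797), 63.95117950439453) ((576.0911254882812, -138.537109375), 21.516313552856445) 0.15314628871315997
226 320 341 208 236 [ 0.5557 -0.1628  0.1329] [ 0.5934 -0.1282  0.1922]
```

View pics/ws5.png

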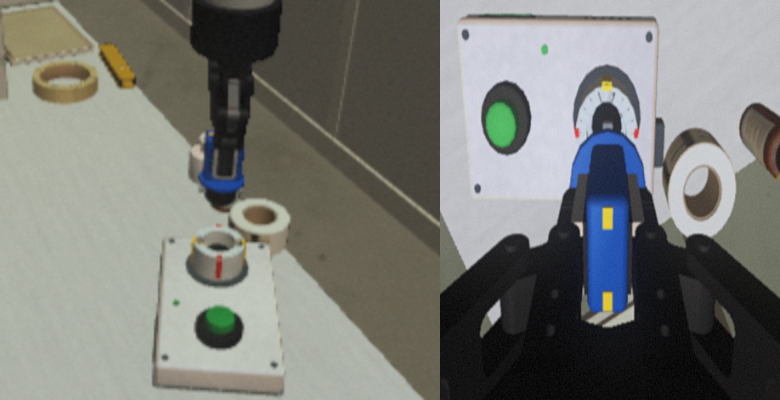

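The cartridge hangs upright above the collar. In the right half, the front yellow mark is at (607,85) and the red marks are at (577,132) and (637,132). I'll measure the collar again in this tool orientation for the fine offset.

Run:
```python
from coder import *
im=cv2.imread('pics/w5.png')[...,::-1]; pp=pose('wrist'); print(get_obs()['eef_pos'],get_obs()['time'])
h=cv2.cvtColor(np.ascontiguousarray(im),cv2.COLOR_RGB2HSV); H,S,V=h[...,0],h[...,1],h[...,2]
for nm,m,z in [('green',(H>45)&(H<80)&(S>120),.057),('yellow',(H>20)&(H<35)&(S>120),.069),('red',((H<8)|(H>172))&(S>120),.069)]:
    for a,c in comps(m&(V>60)): print(nm,a,c,ray(pp,c,z))
im,d,P=cloud('wrist')
q=P[(P[...,2]>.066)&(P[...,2]<.073)&(np.hypot(P[...,0]-.578,P[...,1]+.1413)<.03)&(P[...,0]<.59)]
xy=q[:,:2]
from scipy.optimize import least_squares
# outer-edge circle fit: take outermost per angle bin
c=np.array([.578,-.1413])
for _ in range(3):
    a=np.degrees(np.arctan2(*(xy-c).T[::-1]));r=np.hypot(*(xy-c).T)
    e=np.array([xy[(a//6)==k][np.argmax(r[(a//6)==k])] for k in np.unique(a//6)])
    e=e[np.hypot(*(e-c).T)>.022]
    c=least_squares(lambda c:np.hypot(*(e-c).T)-.0255,c,loss='soft_l1',f_scale=.001).x
print(len(xy),len(e),c)
```

```text
[ 0.5773 -0.1393  0.1533] 11.55
green 28 [202.5    156.7857] [ 0.5169 -0.1687  0.057 ]
green 938 [151.1919 212.9883] [ 0.5363 -0.224   0.057 ]
yellow 84 [275.6786 183.6071] [ 0.5556 -0.1294  0.069 ]
yellow 166 [277.0181 283.0482] [ 0.6244 -0.1624  0.069 ]
yellow 140 [276.5 345.5] [ 0.6737 -0.1873  0.069 ]
red 25 [240.44 219.08] [ 0.5675 -0.1635  0.069 ]
red 6 [482.5    216.8333] [ 0.6427 -0.0077  0.069 ]
red 7 [487.1429 216.    ] [ 0.6436 -0.0045  0.069 ]
red 26 [310.6154 219.7308] [ 0.5902 -0.1186  0.069 ]
red 8 [476.75 219.75] [ 0.643 -0.012  0.069]
red 8 [469.625 225.375] [ 0.6449 -0.0179  0.069 ]
red 18 [465.6667 235.5556] [ 0.6511 -0.0228  0.069 ]
red 13 [467.6154 245.3077] [ 0.659  -0.0239  0.069 ]
1315 36 [ 0.5776 -0.1405]
```

{"method": "carry_out", "body": {
  "increments": [
    {"x": 0.09, "y": -0.12, "z": -0.3, "ax": 0, "ay": 0, "az": 0, "fingers": -1},
    {"x": 0, "y": 0, "z": -0.6, "ax": 0, "ay": 0, "az": 0, "fingers": -1},
    {"x": 0, "y": 0, "z": -0.6, "ax": 0, "ay": 0, "az": 0, "fingers": -1},
    {"x": 0, "y": 0, "z": -0.5, "ax": 0, "ay": 0, "az": 0, "fingers": -1},
    {"x": 0, "y": 0, "z": -0.3, "ax": 0, "ay": 0, "az": 0, "fingers": -1},
    {"x": 0, "y": 0, "z": -0.2, "ax": 0, "ay": 0, "az": 0, "fingers": -1},
    {"x": 0, "y": 0, "z": -0.2, "ax": 0, "ay": 0, "az": 0, "fingers": -1},
    {"x": 0, "y": 0, "z": 0, "ax": 0, "ay": 0, "az": 0, "fingers": -1}
  ]
}}

```text
time: 12.27
eef_pos: [0.5788, -0.1424, 0.0986]
orientation: [[-0.895, 0.446, -0.001], [0.446, 0.895, 0.0], [0.001, -0.0, -1.0]]
wrist_force: [-0.3, 0.6, -1.1]
opening: 0.0172
grip_force: 58.5
```

{"method": "carry_out", "body": {
  "increments": [
    {"x": 0, "y": 0, "z": -0.1, "ax": 0, "ay": 0, "az": 0, "fingers": -1},
    {"x": 0, "y": 0, "z": -0.1, "ax": 0, "ay": 0, "az": 0, "fingers": -1},
    {"x": 0, "y": 0, "z": -0.1, "ax": 0, "ay": 0, "az": 0, "fingers": -1},
    {"x": 0, "y": 0, "z": -0.1, "ax": 0, "ay": 0, "az": 0, "fingers": -1},
    {"x": 0, "y": 0, "z": 0, "ax": 0, "ay": 0, "az": 0, "fingers": -1},
    {"x": 0, "y": 0, "z": 0, "ax": 0, "ay": 0, "az": 0, "fingers": -1},
    {"x": 0, "y": 0, "z": 0, "ax": 0, "ay": 0, "az": 0, "fingers": -1},
    {"x": 0, "y": 0, "z": 0, "ax": 0, "ay": 0, "az": 0, "fingers": -1}
  ]
}}

```text
time: 12.93
eef_pos: [0.5791, -0.1425, 0.0914]
orientation: [[-0.895, 0.446, 0.0], [0.446, 0.895, 0.0], [-0.0, 0.0, -1.0]]
wrist_force: [-1.2, -0.5, -1.1]
opening: 0.0176
grip_force: 58.5
```

{"method": "carry_out", "body": {
  "increments": [
    {"x": 0, "y": 0, "z": -0.1, "ax": 0, "ay": 0, "az": 0, "fingers": -1},
    {"x": 0, "y": 0, "z": -0.1, "ax": 0, "ay": 0, "az": 0, "fingers": -1},
    {"x": 0, "y": 0, "z": -0.1, "ax": 0, "ay": 0, "az": 0, "fingers": -1},
    {"x": 0, "y": 0, "z": -0.1, "ax": 0, "ay": 0, "az": 0, "fingers": -1},
    {"x": 0, "y": 0, "z": -0.1, "ax": 0, "ay": 0, "az": 0, "fingers": -1},
    {"x": 0, "y": 0, "z": -0.05, "ax": 0, "ay": 0, "az": 0, "fingers": -1},
    {"x": 0, "y": 0, "z": 0, "ax": 0, "ay": 0, "az": 0, "fingers": -1},
    {"x": 0, "y": 0, "z": 0, "ax": 0, "ay": 0, "az": 0, "fingers": -1}
  ]
}}

```text
time: 13.6
eef_pos: [0.5795, -0.1425, 0.0814]
orientation: [[-0.895, 0.446, 0.001], [0.446, 0.895, -0.0], [-0.001, 0.0, -1.0]]
wrist_force: [-1.1, 1.7, 7.5]
opening: 0.0179
grip_force: 59.7
```

{"method": "carry_out", "body": {
  "increments": [
    {"x": 0, "y": 0, "z": -0.05, "ax": 0, "ay": 0, "az": 0, "fingers": -1},
    {"x": 0, "y": 0, "z": -0.05, "ax": 0, "ay": 0, "az": 0, "fingers": -1},
    {"x": 0, "y": 0, "z": 0, "ax": 0, "ay": 0, "az": 0, "fingers": -1},
    {"x": 0, "y": 0, "z": 0, "ax": 0, "ay": 0, "az": 0, "fingers": -1},
    {"x": 0, "y": 0, "z": 0, "ax": 0, "ay": 0, "az": -0.3, "fingers": -1},
    {"x": 0, "y": 0, "z": 0, "ax": 0, "ay": 0, "az": -0.5, "fingers": -1},
    {"x": 0, "y": 0, "z": 0, "ax": 0, "ay": 0, "az": -0.5, "fingers": -1},
    {"x": 0, "y": 0, "z": 0, "ax": 0, "ay": 0, "az": -0.5, "fingers": -1}
  ],
  "force": 90
}}

```text
time: 14.27
eef_pos: [0.5803, -0.1422, 0.0814]
orientation: [[-0.777, 0.629, 0.004], [0.629, 0.777, 0.0], [-0.003, 0.003, -1.0]]
wrist_force: [-4.0, 3.4, 18.8]
opening: 0.0169
grip_force: 88.2
```

{"method": "carry_out", "body": {
  "increments": [
    {"x": -0.01, "y": 0, "z": 0, "ax": 0, "ay": 0, "az": -0.8, "fingers": -1},
    {"x": -0.01, "y": 0, "z": 0, "ax": 0, "ay": 0, "az": -0.8, "fingers": -1},
    {"x": -0.01, "y": 0, "z": 0, "ax": 0, "ay": 0, "az": -0.8, "fingers": -1},
    {"x": -0.01, "y": 0, "z": 0, "ax": 0, "ay": 0, "az": -0.8, "fingers": -1},
    {"x": -0.01, "y": 0, "z": 0, "ax": 0, "ay": 0, "az": -0.8, "fingers": -1},
    {"x": -0.01, "y": 0, "z": 0, "ax": 0, "ay": 0, "az": -0.8, "fingers": -1},
    {"x": -0.01, "y": 0, "z": 0, "ax": 0, "ay": 0, "az": -0.8, "fingers": -1},
    {"x": -0.01, "y": 0, "z": 0, "ax": 0, "ay": 0, "az": -0.8, "fingers": -1}
  ]
}}

```text
time: 14.93
eef_pos: [0.5789, -0.1429, 0.0814]
orientation: [[-0.12, 0.993, 0.004], [0.993, 0.12, -0.001], [-0.002, 0.004, -1.0]]
wrist_force: [-3.8, 2.2, 17.2]
opening: 0.0169
grip_force: 88.1
```

```bash
python3 -c "
from h import *
o=get_obs(); R=o['orientation']; print(np.degrees(np.arctan2(R[1,1],R[0,1]))-90,o['eef_pos'],o['wrist_force'],o['moment'],o['q'],o['opening'])"
```

```text
-83.1083583448828 [ 0.57886886 -0.14291772  0.08135756] [-3.77287357  2.21548754 17.18427917] [0.33421707 0.95124676 0.15694959] [-1.38557964e+01  2.71707548e+01 -1.25811368e+01  5.00057668e+01
 -2.36149068e-02  6.92527175e+01] 0.01686432187326305
```

{"method": "carry_out", "body": {
  "increments": [
    {"x": -0.01, "y": 0, "z": 0, "ax": 0, "ay": 0, "az": -0.9, "fingers": -1},
    {"x": -0.01, "y": 0, "z": 0, "ax": 0, "ay": 0, "az": -0.9, "fingers": -1},
    {"x": -0.01, "y": 0, "z": 0, "ax": 0, "ay": 0, "az": -0.9, "fingers": -1},
    {"x": -0.01, "y": 0, "z": 0, "ax": 0, "ay": 0, "az": -0.9, "fingers": -1},
    {"x": -0.01, "y": 0, "z": 0, "ax": 0, "ay": 0, "az": -0.7, "fingers": -1},
    {"x": 0, "y": 0, "z": 0, "ax": 0, "ay": 0, "az": -0.4, "fingers": -1},
    {"x": 0, "y": 0, "z": 0, "ax": 0, "ay": 0, "az": -0.2, "fingers": -1},
    {"x": 0, "y": 0, "z": 0, "ax": 0, "ay": 0, "az": -0.1, "fingers": -1}
  ]
}}

```text
time: 15.6
eef_pos: [0.5776, -0.1427, 0.0814]
orientation: [[0.458, 0.889, 0.004], [0.889, -0.458, -0.001], [0.001, 0.004, -1.0]]
wrist_force: [-3.7, 2.9, 17.9]
opening: 0.0171
grip_force: 88.2
```

{"method": "carry_out", "body": {
  "increments": [
    {"x": 0, "y": 0, "z": 0, "ax": 0, "ay": 0, "az": 0, "fingers": -1},
    {"x": 0, "y": 0, "z": 0, "ax": 0, "ay": 0, "az": 0, "fingers": -1},
    {"x": 0, "y": 0, "z": 0, "ax": 0, "ay": 0, "az": 0, "fingers": -1},
    {"x": 0, "y": 0, "z": 0, "ax": 0, "ay": 0, "az": 0, "fingers": -1},
    {"x": 0, "y": 0, "z": 0, "ax": 0, "ay": 0, "az": 0, "fingers": -1},
    {"x": 0, "y": 0, "z": 0, "ax": 0, "ay": 0, "az": 0, "fingers": -1},
    {"x": 0, "y": 0, "z": 0, "ax": 0, "ay": 0, "az": 0, "fingers": -1},
    {"x": 0, "y": 0, "z": 0, "ax": 0, "ay": 0, "az": 0, "fingers": -1}
  ]
}}

```text
time: 16.27
eef_pos: [0.5776, -0.1427, 0.0814]
orientation: [[0.457, 0.889, 0.004], [0.889, -0.457, -0.001], [0.001, 0.004, -1.0]]
wrist_force: [-4.1, 1.5, 18.2]
opening: 0.0171
grip_force: 88.2
```

```bash
python3 -c "
from h import *
o=get_obs(); R=o['orientation']; print(np.degrees(np.arctan2(R[1,1],R[0,1]))-90,o['eef_pos'],o['wrist_force'],o['moment'],o['q'],o['opening'])
im,d=read_camera('wrist'); s,_=read_camera('side')
cv2.imwrite('pics/w6.png',np.hstack([cv2.resize(s[190:340,250:400,::-1],(390,400),interpolation=cv2.INTER_CUBIC),cv2.resize(im[60:420,80:480,::-1],(400,400))]))"
```

```text
-117.2230928688351 [ 0.5776124  -0.14267549  0.08138131] [-4.09067612  1.53905229 18.15537865] [0.47594046 1.07480917 0.10679353] [-1.38781455e+01  2.70791049e+01 -1.27392567e+01  4.99701753e+01
  6.13420140e-03  1.03344861e+02] 0.01711231952608882
```

View pics/w6.png

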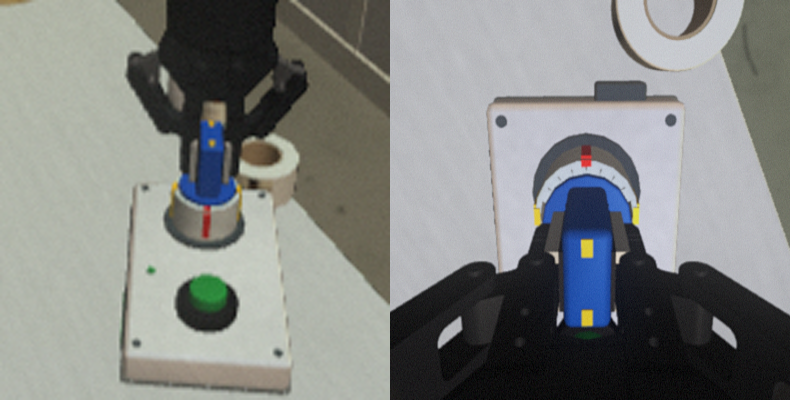

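Left: the flange is seated on the collar, with the bar at (210,160) above the red mark at (206,220). Right: the bar (587,280) points at the red mark (586,160). I'll add a small extra twist to confirm it is at the stop.

{"method": "carry_out", "body": {
  "increments": [
    {"x": 0, "y": 0, "z": -0.03, "ax": 0, "ay": 0, "az": -0.15, "fingers": -1},
    {"x": 0, "y": 0, "z": 0, "ax": 0, "ay": 0, "az": -0.15, "fingers": -1},
    {"x": 0, "y": 0, "z": 0, "ax": 0, "ay": 0, "az": -0.1, "fingers": -1},
    {"x": 0, "y": 0, "z": 0, "ax": 0, "ay": 0, "az": 0, "fingers": -1},
    {"x": 0, "y": 0, "z": 0, "ax": 0, "ay": 0, "az": 0, "fingers": -1},
    {"x": 0, "y": 0, "z": 0, "ax": 0, "ay": 0, "az": 0, "fingers": -1},
    {"x": 0, "y": 0, "z": 0, "ax": 0, "ay": 0, "az": 0, "fingers": -1},
    {"x": 0, "y": 0, "z": 0, "ax": 0, "ay": 0, "az": 0, "fingers": -1}
  ]
}}

```text
time: 17.03
eef_pos: [0.5775, -0.1426, 0.0813]
orientation: [[0.499, 0.867, 0.004], [0.867, -0.499, -0.001], [0.001, 0.004, -1.0]]
wrist_force: [-5.7, 2.8, 22.1]
opening: 0.017
grip_force: 88.8
```

```bash
python3 -c "
from h import *
o=get_obs(); R=o['orientation']; print(np.degrees(np.arctan2(R[1,1],R[0,1]))-90,o['eef_pos'],o['wrist_force'],o['moment'],o['opening'])"
```

```text
-119.90308406201133 [ 0.57752246 -0.14262942  0.08134128] [-5.72339458  2.81299497 22.06244358] [0.59943801 1.41754144 0.53229571] 0.017047167201636054
```

The twist moment rose from 0.11 to 0.53 N m, so the rotor is at its stop. The flange is seated under a 22 N push.

```bash
python3 -c "
from cell import *
print(sign_off())"
```

```text
the job is handed in; nothing more can be done
None
```

I pressed the vent fully down and let it up, then seated the cartridge and twisted it clockwise to its stop; I handed in at about 17 s with the arm still gripping and holding it there, leaving the bystanders alone.

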